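# Pump a brake lever and hold it in for a gap check

### The arm

A 6-joint arm with a two-finger parallel gripper is mounted at the origin on a cart in front of the work surface, level with it; the furniture and walls round the work are solid. World frame = base frame: x ahead of the robot, y to its left, z up, the work surface at z = 0. Lengths are in m, angles in rad, forces in N, time in s.
With the tool pointing down it reaches from about 0.35 to 0.975 m from the base axis. Payload 4.9 kg.
Tool frame: the origin (TCP) lies midway between the tips of the shut fingers; the grasp point (between the pads) lies 19 mm behind it; z points along the fingers, y is the line along which they close (so a half turn about z gives the same grasp; the last joint's range is limited). The gripper opens to 85 mm and grips with 20 to 120 N. Pads are 22 mm wide; open, the fingers measure 114 mm over their backs; the gripper's body (76 mm by 85 mm) begins 54 mm behind the grasp point. The pads swing forward as they close: fully open they stand 13 mm farther back than shut.
Start: joints at [0.998, 0.053, 1.613, -0, 1.476, -0.119], TCP at [0.274, 0.562, 0.231] pointing down, gripper open.
Joint ranges: [-3.01, 3.01], [-1.01, 2.22], [0.06, 2.58], [-1.02, 4.17], [0.09, 2.62], [-3.14, 3.14]. Speed limits (rad/s): [2.57, 2.57, 3.14, 3.14, 3.14, 3.14].

### API

Orientations are given as a unit quaternion [w, x, y, z].
In Python, from plant import state, grab_frame, camera_info, job_done, spot_in, masks_of, pinpoint gives the robot as it stands.
- The arm moves only by the shell command python3 -m handwheel 'ROWS' [OPENING]. ROWS is JSON, a list that holds one entry, the list of rows, each a list of 6 numbers: the shift along the world's x, y, z in m, then the turn, a rotation vector about the world's x, y, z in degrees. In form: [[[tx, ty, tz, ax, ay, az], ...]]. A call has 1 to 20 rows; each row shifts and turns the commanded pose from where the row before left it; what a row does not reach is not made up. A row lasts 1/12 s, in which the tool goes at most 41.7 mm and 7.16 degrees, less where a joint would pass 70% of its speed; a pose out of reach is approached as far as the arm can. A call is refused whole if a number of a shift passes 0.0417 or a number of a turn 7.16, either way. A call with a gripper value outside its range is refused whole. OPENING is the opening, from 0 (shut) to 1 (fully open), set as the call begins (- or left out, the last holds). The fingers move at their own pace and stop on an object; the grip force is fixed at half the most. Time passes only in rows, so rows that do not move let the fingers close. It gives the time, the measured TCP pose, the force, the opening and the grip force at its end, in the units of the state.
- state(): the state, without advancing time (a new reading comes with each control period).
- grab_frame(name): name is "scene" or "side" or "wrist"; returns (picture, depth): 384x512x3 uint8, blue, green, red; 384x512 float32, m along the optical axis (not along the pixel's ray), 0 where there is no reading.
- camera_info(name): a dict with "fx", "fy", "cx", "cy" (pixels), "T" (4x4, takes a point from camera to world coordinates). Camera axes: x right, y up, looking along -z (the intrinsics and any distortion apply to the point x, -y, -z); pixel columns grow to the right and rows downward; lengths in m; the calibration is good to about 2 mm. A picture is of the moment at which its call begins: read the wrist's pose just before it. camera_info takes no time and is no camera call; for the wrist camera it gives the pose at the moment of the call.
- job_done(): hands the job in; it is judged then, once.
Trained networks look in the newest picture that a camera, given by its name, has taken for a name from the list of things; names that differ only in an ending like _2 or _b are one class to them, and where a whole thing is asked for, a point or a joint stands for the part that bears it (a point fixed in the world has none). Each returns a list of dicts, best first, with "conf" (0 to 1); they miss things now and then, are a little off and sometimes report something else, mostly with a low value. They report only what shows in the picture. A call takes as long as a camera call.
- spot_in(camera, thing): "box" ([left, top, width, height] in pixels, round what is visible of it).
- masks_of(camera, thing): "region" (384x512 bool, what is visible of it) and "box" ([left, top, width, height] in pixels, round what is visible of it).
- pinpoint(camera, thing): "position" ([column, row] in pixels: a listed point, or the origin of a listed thing).
The state is a dict: "time": time; "joint_pos": joint angles; "joint_vel": joint speeds; "joint_efforts": joint torques, N m; "tool_pos": TCP position; "tool_rot": TCP orientation; "contact_force": force on the tool from outside, world axes, zero at the start; "ft_torque": the same for the moment, N m; "gripper_width": opening from 0.0 (shut) to 1.0 (fully open); "grasp_force": force on a finger pad.
Only numpy, scipy, OpenCV 4.12 (cv2) and the standard library are available. Lean on these libraries where they do the work, as an engineer would, in place of code of your own. Each camera call takes 0.05 s, during which the arm holds its last target. There are 200 camera calls.

### The job

The hydraulic brake lever on the handlebar clamped to the bench stand must stop short of the bar. With the outside of your fingers press the lever in towards the rubber grip until it comes up against its stop, let it spring all the way out again, then press it in to its stop a second time and finish while holding it there, so that I can measure the gap. Touch the lever from its outer side only, without grasping or straining it, keep off the rubber grip, and do not shift the loose things on the bench.

Things in the scene. Friction and masses are not known exactly. Their poses are not given: they have to be found in the camera images.
- brake_stand: Fixed stand: plywood board (x -60..60, y -30..150 mm, 18 thick) with a wooden clamp block (x -32..32, y 77..123, top at 142 mm) that holds a level steel handlebar. Origin on the bench top below the bar's axis. The bar, 22 mm thick, runs along y at 115 mm height, y -180..160 mm. The lever is on its -x side: pressing in is pushing to +x. Black reservoir: x -54..-18, y 15..86, top 141 mm.
- rubber_grip: Black rubber hand grip on the bar, 32 mm diameter (38 to 42 mm at its end collars), from y = -56 to y = -186 mm in the stand's frame. Its frame is the stand's, raised to the bar's axis (115 mm above the bench). Below grip and lever, beyond y = -30 mm, there is only bare bench.
- lever_blade: Bare aluminium brake lever, level, centre line 115 mm above the bench: a curved round bar 14 mm thick ending in an 18 mm ball. Origin on its upright pivot, at x = -45, y = 0 of the stand. With the lever out its axes are the stand's and it runs through (-12,-32), (-36,-85), (-47,-120), (-52,-150) to the ball at (-60,-166) mm; pressed in, it turns about z.
- lever_rib: Thin dark stiffening rib (8 mm round) along the lever's inner side, the side that faces the grip, from 47 to 135 mm out; it stands 3 mm proud of the lever and moves with it. Same origin and axes as lever_blade. Fingers have no business on this side.
- brake_lever (a joint): Lever angle, rad: 0 = all the way out, 0.36 = against its stop; grows as the lever is pressed towards the grip (counterclockwise from above). A spring returns it: about 2 N at lever_press starts it, about 5 N just before the stop, where resistance rises steeply. Ball and lever are then still 15 mm or more clear of the grip.
- lever_press (a point): Point on the lever's outer face (away from the grip) at mid height, 118 mm along the stand's -y from the pivot: a good place to press. It moves with the lever, about 45 mm from out to stop; its axes are those of lever_blade.
- lever_ball (a point): Centre of the 18 mm ball at the free end of the lever; moves with the lever.
- tape_measure: Loose yellow pocket tape measure, 61 x 74 x 72 mm, on the robot's side, left of the stand. Origin under its centre. Bystander.
- nail_tin: Loose open grey tin of nails, 68 mm wide, 62 mm high, on the robot's side, left of the stand. Origin under its centre. Bystander.
- masking_tape: Loose roll of masking tape lying flat, 92 mm wide, 24 mm high, on the bench near or under the lever's end. Origin under its centre. Bystander.
- pencil: Loose blue marking pencil, 134 x 47 x 10 mm, lying on the bench near or under the grip's end. Origin under its centre. Bystander.
- sanding_block: Loose wooden sanding block, 81 x 119 x 30 mm, behind the stand to the right. Origin under its centre. Bystander.

How it is judged:
By the outcome, as a careful person would: the job done as asked, in the order asked, and still so for the second after the job is handed in, while the arm keeps its last pose, push and grip.
It also fails if it takes over 48 s, if anything falls off the work surface, if the arm or the gripper's body presses on something with over 40 N, if the wrist force passes 120 N, or if a joint passes its speed limit or range.

## Working session

There is one attempt and no reset: what is moved stays moved. The work goes in short steps, Python scripts to look and compute and a shell command to move; the robot and the scene stay as the last step left them, time stands still between calls to the robot, and variables do not carry over. Pictures are saved under pics/ and viewed, at most 10 in all, crops included, and the job is handed in when it is done.

```bash
mkdir -p pics
cat > h.py <<'E'
import numpy as np, cv2
from plant import *
def world(cam,uv,d):
    i=camera_info(cam); x=(uv[0]-i['cx'])/i['fx']*d; y=(uv[1]-i['cy'])/i['fy']*d
    return (i['T']@np.array([x,-y,-d,1]))[:3]
E
python3 - <<'E'
from h import *
print(state())
ims=[]
for c in ('scene','side'):
    im,d=grab_frame(c); ims.append(im); i=camera_info(c); print(c,{k:np.round(v,3).tolist() for k,v in i.items() if not isinstance(v,str)})
    for t in ('brake_stand','rubber_grip','lever_blade','lever_press','lever_ball','tape_measure','nail_tin','masking_tape','pencil'):
        r=pinpoint(c,t)
        for q in r[:1]:
            u,v=q['position']; u0,v0=int(round(u)),int(round(v))
            dd=d[v0,u0] if 0<=v0<384 and 0<=u0<512 else 0
            print(t,round(q['conf'],2),np.round([u,v]),np.round(world(c,(u,v),dd),3) if dd else None)
cv2.imwrite('pics/a.png',ims[0]);cv2.imwrite('pics/b.png',ims[1])
E
```

```text
{'time': 0.0, 'joint_pos': array([ 9.98021101e-01,  5.33586321e-02,  1.61429198e+00,  6.15341677e-06,
        1.47597709e+00, -1.19016525e-01]), 'joint_vel': array([-3.68502474e-05,  7.36557336e-05, -1.65833897e-03, -9.44739831e-04,
       -8.18546037e-04, -1.09253457e-03]), 'joint_efforts': array([-7.05626808e-04, -3.93704939e+01, -3.70164692e+01, -2.62115946e-04,
        7.37747789e-03,  9.30862001e-06]), 'tool_pos': array([0.27363818, 0.561229  , 0.23006311]), 'tool_rot': array([-3.47862904e-04,  2.24938117e-01,  9.74372520e-01, -9.56221915e-04]), 'contact_force': array([ 0.38959745,  0.00593011, -0.13656659]), 'ft_torque': array([ 0.00034005, -0.03515935,  0.01882891]), 'grasp_force': 0.0, 'gripper_width': 0.9964275537841939}
scene {'fx': 490.082, 'fy': 490.082, 'cx': 258.138, 'cy': 193.17, 'T': [[-0.868, 0.277, -0.412, -0.074], [-0.497, -0.472, 0.728, 1.295], [0.007, 0.837, 0.548, 0.995], [0.0, 0.0, 0.0, 1.0]]}
brake_stand 0.69 [258. 226.] [0.517 0.253 0.088]
rubber_grip 0.55 [258. 195.] [0.571 0.159 0.132]
tape_measure 0.57 [296. 264.] [0.366 0.288 0.031]
nail_tin 0.61 [268. 291.] [0.379 0.438 0.042]
masking_tape 0.69 [328. 198.] [ 0.426 -0.097  0.023]
side {'fx': 445.954, 'fy': 445.954, 'cx': 253.964, 'cy': 187.751, 'T': [[0.972, 0.141, -0.185, 0.377], [-0.233, 0.538, -0.81, -0.844], [-0.015, 0.831, 0.556, 0.773], [0.0, 0.0, 0.0, 1.0]]}
brake_stand 0.9 [249. 210.] [0.589 0.148 0.02 ]
rubber_grip 0.67 [247. 179.] [0.582 0.134 0.133]
lever_blade 0.83 [234. 188.] [0.543 0.117 0.123]
lever_press 0.84 [237. 215.] [ 0.528 -0.     0.122]
lever_ball 0.78 [244. 225.] [ 0.534 -0.044  0.125]
tape_measure 0.76 [174. 204.] [0.384 0.227 0.022]
nail_tin 0.91 [177. 179.] [0.407 0.383 0.006]
masking_tape 0.94 [209. 295.] [ 0.431 -0.124  0.002]
pencil 0.55 [300. 286.] [ 0.641 -0.148  0.003]
```

View pics/a.png

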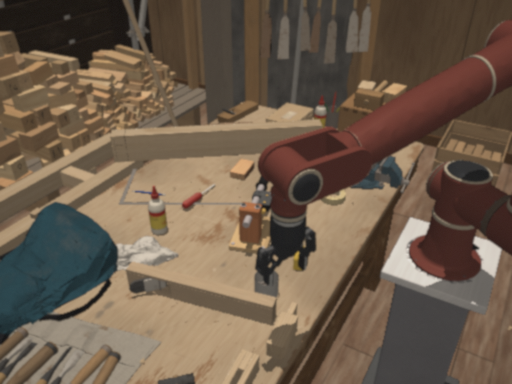

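View pics/b.png

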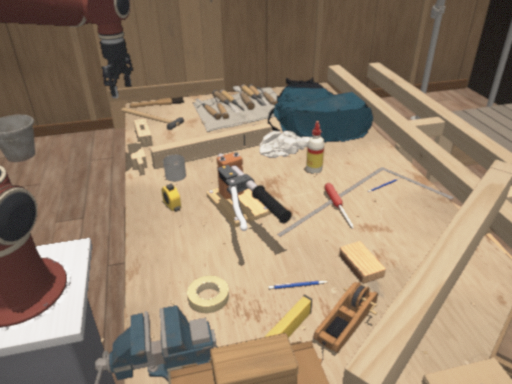

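Run:
```python
from h import *
from scipy.optimize import least_squares
im,d=grab_frame('side'); i=camera_info('side'); T=i['T']
def plane(uv,z):
    r=T[:3,:3]@np.array([(uv[0]-i['cx'])/i['fx'],-(uv[1]-i['cy'])/i['fy'],-1]); o=T[:3,3]
    return (o+r*(z-o[2])/r[2])[:2]
M={'brake_stand':(0,0,0),'rubber_grip':(0,0,.115),'lever_blade':(-.045,0,.115),'lever_ball':(-.105,-.166,.115)}
P=[];Q=[]
for t,m in M.items():
    q=pinpoint('side',t)
    if q: p=plane(q[0]['position'],m[2]); print(t,p.round(4)); P.append(m[:2]);Q.append(p)
print('press',[plane(q['position'],.115).round(4) for q in pinpoint('side','lever_press')[:1]])
P=np.array(P);Q=np.array(Q)
R=lambda a:np.array([[np.cos(a),-np.sin(a)],[np.sin(a),np.cos(a)]])
s=least_squares(lambda v:((R(v[2])@P.T).T+v[:2]-Q).ravel(),[.58,.14,.3]); print('fit',s.x.round(4),s.fun.reshape(-1,2).round(4))
for t in ('rubber_grip','lever_blade','masking_tape','tape_measure','nail_tin','pencil'):
    m=masks_of('side',t)
    if not m: continue
    g=m[0]['region']; vv,uu=np.nonzero(g&(d>0)); W=np.array([world('side',(u,v),d[v,u]) for u,v in zip(uu,vv)])
    if t in('rubber_grip','lever_blade'): W=W[(W[:,2]>.09)&(W[:,2]<.15)]
    print(t,len(W),np.percentile(W,[3,50,97],axis=0).round(3).tolist())
    if t=='rubber_grip':
        c=W[:,:2]-W[:,:2].mean(0); v=np.linalg.svd(c,full_matrices=False)[2][0]; v=v*-np.sign(v[1]); print('grip dir',v,'yaw',np.arctan2(v[0],-v[1]),'mean',W.mean(0))
# local-frame view
S=s.x
cv2.imwrite('pics/c.png',cv2.resize(im[130:320,130:350],None,fx=3,fy=3,interpolation=cv2.INTER_CUBIC))
```

```text
brake_stand [0.5971 0.1612]
rubber_grip [0.583  0.1503]
lever_blade [0.5419 0.1463]
lever_ball [ 0.5388 -0.0484]
press [array([0.5208, 0.004 ])]
fit [0.5879 0.1535 0.317 ] [[-0.0092 -0.0077]
 [ 0.0049  0.0032]
 [ 0.0032 -0.0069]
 [ 0.0011  0.0114]]
rubber_grip 607 [[0.587, -0.032, 0.108], [0.616, 0.02, 0.128], [0.645, 0.091, 0.135]]
grip dir [ 0.31963241 -0.94754162] yaw 0.32534152027810803 mean [0.61558926 0.02355596 0.12548356]
lever_blade 260 [[0.525, -0.049, 0.116], [0.533, 0.02, 0.123], [0.542, 0.119, 0.126]]
masking_tape 1123 [[0.386, -0.174, 0.003], [0.427, -0.139, 0.024], [0.468, -0.091, 0.028]]
tape_measure 402 [[0.353, 0.221, 0.003], [0.378, 0.238, 0.041], [0.402, 0.318, 0.074]]
nail_tin 514 [[0.37, 0.378, 0.005], [0.401, 0.391, 0.041], [0.432, 0.451, 0.062]]
pencil 139 [[0.586, -0.154, 0.004], [0.648, -0.148, 0.009], [0.691, -0.141, 0.012]]
```

View pics/c.png

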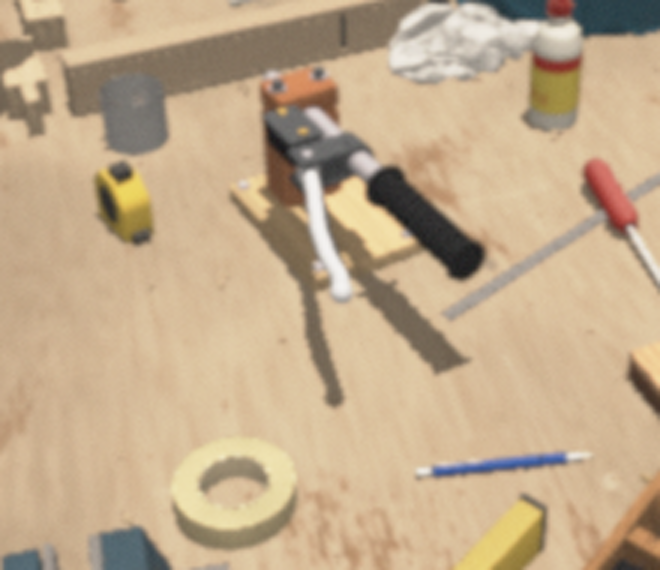

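The side view shows the lever (ball at about (244,226)) left of the black grip. The stand is at about (0.583, 0.141), yaw ≈ 0.325. I'll move to the lever's outer side, high up, with the fingers shut.

```bash
python3 -m handwheel '[[[0.012,-0.036,0,0,0,-5],[0.012,-0.036,0,0,0,-5],[0.012,-0.036,0,0,0,-5],[0.012,-0.036,0,0,0,-5],[0.012,-0.036,0,0,0,-5],[0.012,-0.036,0,0,0,-5],[0.012,-0.036,0,0,0,-5],[0.012,-0.036,0,0,0,-5],[0.012,-0.036,0,0,0,-6],[0.012,-0.036,0,0,0,0],[0.012,-0.036,0,0,0,0],[0.012,-0.036,0,0,0,0],[0.012,-0.036,0,0,0,0],[0.012,-0.036,0,0,0,0],[0.012,-0.036,0,0,0,0],[0.012,-0.036,0,0,0,0],[0,0,0,0,0,0],[0,0,0,0,0,0]]]' 0
python3 - <<'E'
from h import *
s=state(); print(s['tool_pos'],s['tool_rot'],s['contact_force'],s['joint_pos'],s['gripper_width'])
im,d=grab_frame('wrist')
for t in ('lever_blade','lever_press','lever_ball','rubber_grip'):
    for q in pinpoint('wrist',t)[:1]:
        u,v=q['position']; i=camera_info('wrist');T=i['T']
        r=T[:3,:3]@np.array([(u-i['cx'])/i['fx'],-(v-i['cy'])/i['fy'],-1]); o=T[:3,3]
        print(t,q['conf'],q['position'],(o+r*(.115-o[2])/r[2]).round(4))
for cam in('wrist','side'):
  if cam=='side': im2,d=grab_frame('side')
  m=masks_of(cam,'lever_blade')
  if m:
    vv,uu=np.nonzero(m[0]['region']&(d>0)); W=np.array([world(cam,(u,v),d[v,u]) for u,v in zip(uu,vv)])
    W=W[(W[:,2]>.1)&(W[:,2]<.135)]
    for y in np.arange(-.06,.12,.015):
        k=W[abs(W[:,1]-y)<.004]
        if len(k)>2: print(cam,round(y,3),len(k),k[:,0].min().round(3),np.median(k[:,0]).round(3),k[:,0].max().round(3),k[:,2].max().round(3))
cv2.imwrite('pics/d.png',np.hstack([cv2.resize(im,(400,300)),cv2.resize(im2,(400,300))]))
E
```

```text
time: 3.1
tool_pos: [0.4662, -0.0159, 0.2313]
tool_rot: [-0.0, 0.589, 0.808, 0.0]
contact_force: [-0.4, 0.1, -1.2]
gripper_width: 0.004
grasp_force: 0.0
[ 0.46618154 -0.01586517  0.23132722] [-2.42479417e-04  5.89369533e-01  8.07863535e-01  5.43804897e-05] [-0.36255271  0.09357198 -1.17914946] [-1.93955262e-01 -3.42403438e-01  1.96776515e+00  3.03965596e-04
  1.51662451e+00 -5.04211650e-01] 0.0044133391132913265
lever_blade 0.57 [389.8, 57.1] [0.5388 0.134  0.115 ]
lever_ball 0.66 [306.1, 230.0] [ 0.5298 -0.0421  0.115 ]
rubber_grip 0.37 [208.4, 227.1] [ 0.4308 -0.071   0.115 ]
wrist -0.045 86 0.522 0.529 0.538 0.124
wrist -0.03 102 0.526 0.531 0.54 0.123
wrist -0.015 100 0.525 0.53 0.539 0.123
wrist 0.0 98 0.523 0.528 0.535 0.123
wrist 0.015 113 0.523 0.527 0.535 0.123
wrist 0.03 123 0.523 0.528 0.536 0.123
wrist 0.045 126 0.522 0.528 0.536 0.123
wrist 0.06 135 0.524 0.529 0.538 0.123
wrist 0.075 137 0.526 0.531 0.538 0.123
wrist 0.09 153 0.528 0.533 0.542 0.123
wrist 0.105 157 0.529 0.534 0.543 0.123
side -0.045 31 0.524 0.531 0.539 0.127
side -0.03 14 0.527 0.534 0.54 0.125
side -0.015 15 0.526 0.531 0.54 0.125
side 0.0 10 0.526 0.532 0.539 0.126
side 0.015 12 0.524 0.529 0.538 0.125
side 0.03 12 0.525 0.53 0.537 0.126
side 0.045 15 0.526 0.529 0.538 0.125
side 0.06 11 0.527 0.534 0.54 0.125
side 0.075 13 0.529 0.534 0.541 0.126
side 0.09 9 0.532 0.538 0.543 0.125
side 0.105 10 0.532 0.539 0.545 0.126
```

View pics/d.png

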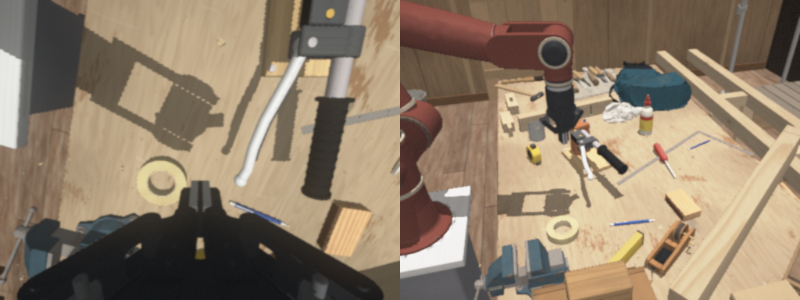

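The wrist view shows the lever with the fingers clear on its outer (left) side. The outer face is at x ≈ 0.523 around y ≈ 0. Next I'll descend and approach to short of contact.

```bash
python3 -m handwheel '[[[0,0.002,-0.027,0,0,0],[0,0.002,-0.027,0,0,0],[0,0.002,-0.027,0,0,0],[0,0.002,-0.027,0,0,0],[0,0.002,-0.027,0,0,0],[0.01,0,0,0,0,0],[0.01,0,0,0,0,0],[0.008,0,0,0,0,0],[0,0,0,0,0,0],[0,0,0,0,0,0]]]'
python3 - <<'E'
from h import *
im,d=grab_frame('wrist'); cv2.imwrite('pics/e.png',im)
E
```

```text
time: 4.33
tool_pos: [0.4944, -0.004, 0.0968]
tool_rot: [0.0, 0.588, 0.809, 0.0]
contact_force: [0.1, -0.1, 0.5]
gripper_width: 0.001
grasp_force: 0.0
```

View pics/e.png

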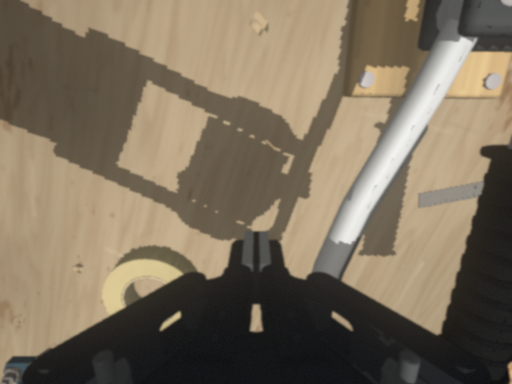

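The fingers are beside the lever with a gap of about 15 mm. I'll raise them slightly and press gently to find contact.

```bash
python3 -m handwheel '[[[0.006,0,0.004,0,0,0],[0.006,0,0,0,0,0],[0.004,0,0,0,0,0],[0.004,0,0,0,0,0],[0,0,0,0,0,0]]]'; python3 -m handwheel '[[[0.005,0,0,0,0,0],[0.005,0,0,0,0,0],[0.005,0.0,0,0,0,0],[0,0,0,0,0,0]]]'; python3 -m handwheel '[[[0.005,0,0,0,0,0],[0.005,0.001,0,0,0,0],[0,0,0,0,0,0]]]'
```

```text
time: 4.8
tool_pos: [0.5145, -0.0044, 0.1005]
tool_rot: [-0.0, 0.588, 0.809, -0.0]
contact_force: [-2.9, -0.3, 1.2]
gripper_width: -0.005
grasp_force: 1.0
time: 5.13
tool_pos: [0.5295, -0.0045, 0.1001]
tool_rot: [-0.0, 0.588, 0.809, -0.0]
contact_force: [-1.8, -1.4, 1.0]
gripper_width: 0.0
grasp_force: 1.6
time: 5.38
tool_pos: [0.5393, -0.0037, 0.0999]
tool_rot: [-0.0, 0.588, 0.809, -0.001]
contact_force: [-3.8, -3.5, 0.8]
gripper_width: 0.003
grasp_force: 2.1
```

```bash
python3 -m handwheel '[[[0.004,0.001,0,0,0,0],[0.004,0.001,0,0,0,0],[0,0,0,0,0,0]]]'; python3 -m handwheel '[[[0.002,0,0,0,0,0],[0.002,0.001,0,0,0,0],[0,0,0,0,0,0]]]'; python3 -m handwheel '[[[0.002,0.0,0,0,0,0],[0,0,0,0,0,0]]]'
```

```text
time: 5.63
tool_pos: [0.547, -0.0017, 0.0999]
tool_rot: [-0.0, 0.588, 0.809, -0.001]
contact_force: [-3.7, -4.3, 0.6]
gripper_width: 0.001
grasp_force: 2.4
time: 5.88
tool_pos: [0.5506, -0.0007, 0.0999]
tool_rot: [-0.0, 0.588, 0.809, -0.001]
contact_force: [-4.2, -3.5, 0.3]
gripper_width: -0.003
grasp_force: 2.4
time: 6.05
tool_pos: [0.5525, -0.0004, 0.0999]
tool_rot: [-0.0, 0.588, 0.809, -0.001]
contact_force: [-3.7, -4.1, 0.1]
gripper_width: -0.002
grasp_force: 2.4
```

```bash
python3 -m handwheel '[[[0.002,0.0,0,0,0,0],[0,0,0,0,0,0]]]'; python3 -m handwheel '[[[0.002,0.001,0,0,0,0],[0,0,0,0,0,0]]]';  python3 -m handwheel '[[[0.0015,0,0,0,0,0],[0,0,0,0,0,0]]]'
```

```text
time: 6.22
tool_pos: [0.5545, -0.0001, 0.0999]
tool_rot: [-0.001, 0.588, 0.809, -0.0]
contact_force: [-4.5, -2.4, 0.6]
gripper_width: -0.002
grasp_force: 2.4
time: 6.38
tool_pos: [0.5566, 0.0004, 0.0999]
tool_rot: [-0.0, 0.588, 0.809, -0.001]
contact_force: [-4.5, -4.8, -0.3]
gripper_width: -0.001
grasp_force: 2.6
time: 6.55
tool_pos: [0.558, 0.0007, 0.0999]
tool_rot: [-0.0, 0.588, 0.809, -0.0]
contact_force: [-4.5, -3.0, 0.8]
gripper_width: 0.005
grasp_force: 2.5
```

```bash
for i in 1; do python3 -m handwheel '[[[0.002,0.0,0,0,0,0],[0,0,0,0,0,0]]]'; python3 -m handwheel '[[[0.0015,0.001,0,0,0,0],[0,0,0,0,0,0]]]';  python3 -m handwheel '[[[0.0015,0,0,0,0,0],[0,0,0,0,0,0]]]'; done | grep -E 'tool_pos|contact'
python3 - <<'E'
from h import *
im,d=grab_frame('wrist'); im2,d2=grab_frame('side')
for q in pinpoint('side','lever_ball')[:1]:
    u,v=q['position']; i=camera_info('side');T=i['T']; r=T[:3,:3]@np.array([(u-i['cx'])/i['fx'],-(v-i['cy'])/i['fy'],-1]); o=T[:3,3]; print('ball',q['conf'],(o+r*(.115-o[2])/r[2]).round(4))
cv2.imwrite('pics/f.png',np.hstack([cv2.resize(im,(400,300)),cv2.resize(im2[130:280,150:350],(400,300))]))
E
```

```text
tool_pos: [0.559, 0.0009, 0.0999]
contact_force: [-7.9, -2.4, 2.8]
tool_pos: [0.5594, 0.001, 0.0998]
contact_force: [-11.6, -5.8, 6.0]
tool_pos: [0.5598, 0.0011, 0.0998]
contact_force: [-16.6, -5.1, 8.7]
ball 0.65 [ 0.5977 -0.0385  0.115 ]
```

View pics/f.png

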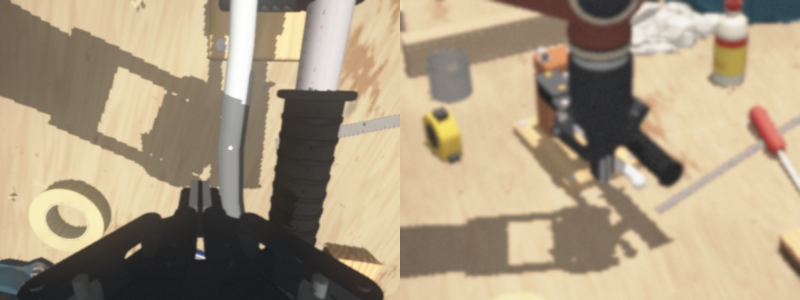

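The force rose steeply from about 5 to 17 N and the ball moved about 64 mm, so the lever is on its stop. Now I'll let it out fully, with clearance, and check it.

```bash
python3 -m handwheel '[[[-0.005,-0.001,0,0,0,0],[-0.005,-0.001,0,0,0,0],[-0.005,-0.001,0,0,0,0],[-0.005,-0.001,0,0,0,0],[-0.005,-0.001,0,0,0,0],[-0.005,0,0,0,0,0],[-0.005,0,0,0,0,0],[-0.005,0,0,0,0,0],[-0.005,0,0,0,0,0],[-0.005,0,0,0,0,0],[-0.005,0,0,0,0,0],[-0.005,0,0,0,0,0],[-0.005,0,0,0,0,0],[-0.005,0,0,0,0,0],[0,0,0,0,0,0],[0,0,0,0,0,0],[0,0,0,0,0,0],[0,0,0,0,0,0],[0,0,0,0,0,0],[0,0,0,0,0,0]]]'
python3 - <<'E'
from h import *
im,d=grab_frame('wrist'); im2,d2=grab_frame('side')
for q in pinpoint('side','lever_ball')[:1]:
    u,v=q['position']; i=camera_info('side');T=i['T']; r=T[:3,:3]@np.array([(u-i['cx'])/i['fx'],-(v-i['cy'])/i['fy'],-1]); o=T[:3,3]; print('ball',q['conf'],(o+r*(.115-o[2])/r[2]).round(4))
cv2.imwrite('pics/g.png',np.hstack([cv2.resize(im,(400,300)),cv2.resize(im2[130:280,150:350],(400,300))]))
E
```

```text
time: 8.87
tool_pos: [0.4936, -0.0033, 0.1003]
tool_rot: [0.0, 0.588, 0.809, 0.0]
contact_force: [-0.3, -0.5, -0.2]
gripper_width: 0.001
grasp_force: 0.0
ball 0.64 [ 0.5354 -0.0422  0.115 ]
```

View pics/g.png

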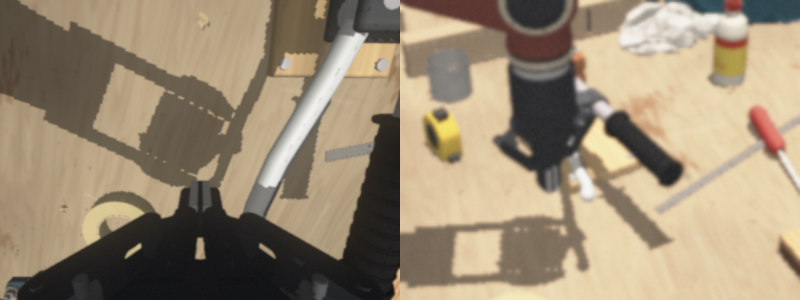

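The lever is all the way out again and the fingers are clear of it. Now the second press.

```bash
python3 -m handwheel '[[[0.005,0,0,0,0,0],[0.005,0,0,0,0,0],[0.005,0,0,0,0,0],[0.005,0,0,0,0,0],[0.005,0,0,0,0,0],[0.005,0,0,0,0,0],[0.005,0,0,0,0,0],[0.005,0,0,0,0,0],[0.005,0.001,0,0,0,0],[0.005,0.001,0,0,0,0],[0.005,0.001,0,0,0,0],[0.004,0.001,0,0,0,0],[0.003,0.001,0,0,0,0],[0.002,0,0,0,0,0],[0.001,0,0,0,0,0],[0,0,0,0,0,0]]]';  python3 -m handwheel '[[[0.0015,0,0,0,0,0],[0.0015,0,0,0,0,0],[0,0,0,0,0,0],[0,0,0,0,0,0]]]'
```

```text
time: 10.35
tool_pos: [0.5582, 0.0016, 0.0999]
tool_rot: [-0.001, 0.588, 0.809, -0.001]
contact_force: [-5.0, -2.5, 1.9]
gripper_width: -0.002
grasp_force: 2.6
time: 10.68
tool_pos: [0.5591, 0.0017, 0.0998]
tool_rot: [-0.003, 0.588, 0.809, -0.002]
contact_force: [-12.0, -3.1, 7.1]
gripper_width: 0.0
grasp_force: 6.4
```

```bash
python3 -m handwheel '[[[0.001,0,0,0,0,0],[0,0,0,0,0,0],[0,0,0,0,0,0],[0,0,0,0,0,0],[0,0,0,0,0,0],[0,0,0,0,0,0],[0,0,0,0,0,0]]]'
python3 - <<'E'
from h import *
im2,d2=grab_frame('side')
for q in pinpoint('side','lever_ball')[:1]:
    u,v=q['position']; i=camera_info('side');T=i['T']; r=T[:3,:3]@np.array([(u-i['cx'])/i['fx'],-(v-i['cy'])/i['fy'],-1]); o=T[:3,3]; print('ball',q['conf'],(o+r*(.115-o[2])/r[2]).round(4))
print(state()['contact_force'],job_done())
E
```

```text
time: 11.27
tool_pos: [0.5593, 0.0018, 0.0998]
tool_rot: [-0.004, 0.588, 0.809, -0.003]
contact_force: [-15.5, -3.7, 9.3]
gripper_width: -0.0
grasp_force: 7.7
the job is handed in; nothing more can be done
[-15.80705201  -3.47200668   9.47275088] None
```

The job is handed in: I pressed the lever to its stop, let it spring all the way out, then pressed it in again and am holding it against the stop at about 16 N; on that last press I went by the steep force rise and arm position, because the final camera check of the ball returned nothing.

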